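# Stop the drawer chest rocking with a wedge

## Task

The small drawer chest rocks because one foot, the wide pad under the runner end that the wedge lies beside, hangs short of the table. Push the wooden wedge along the table, thin end first, under that foot until it is snug but has not jacked the chest out of level, then press down firmly on the runner end above that foot to feel that it no longer rocks (push the wedge further and press again if it does). Do not lift or carry anything, do not shove the chest along and leave the other things alone; finish with the wedge snug under the foot, the chest level and your hand clear.

Things in the scene. Friction and masses are not known exactly. Their poses are not given: they have to be found in the camera images.
- chest: Loose plywood drawer chest, 3 kg, box 180 (x) x 140 (y) mm, 50 to 120 mm above the table; drawers on its -x side. Two runners 34 mm wide, 300 mm long along y, at x = +-65 mm, 25 to 50 mm above the table, stick out 80 mm past the box. Four rubber feet under them at x = +-65, y = +-130: it stands level on three 10 mm square pegs; the fourth, a pad at +65, +130, is short. Origin: underside centre at table height; z up.
- under_short_foot (a point): Point at table height below the middle of the short foot (chest x = 65, y = 130, z = 0 mm), the runner end that the wedge lies beside. The foot is 34 (x) by 36 (y) mm; its flat underside hangs 7 to 12 mm above the table (it differs each time and is not shown).
- press_point (a point): Point on the flat top of the runner end right above the short foot, to press on: chest x = 65, y = 130, z = 50 mm; 60 mm clear of the box wall. Unwedged, a straight downward press of 2 to 6 N here tips the chest until the short foot meets the table (6 to 12 mm down); let go, it tips back level. A firm test press is 12 N or more, held half a second, within 20 mm of this point.
- wedge: Loose pale wooden wedge, 0.12 kg, flat on the table, thin end roughly towards the short foot. 150 mm long (x), 56 wide (y); thickness falls evenly from 21 mm at x = -75 to 3 mm at x = +75 (1.2 mm per 10 mm). Origin: centre of the underside; z up. It slides under about 1 N; the push rises by several N once it is snug under the foot, and it stays where it is left.
- wedge_tip (a point): Middle of the thin end, at the underside (wedge frame x = +75 mm).
- wedge_back (a point): Middle of the thick end face, at the underside (wedge frame x = -75 mm); the end face is 56 mm wide and 21 mm high.
- pattern: Bystander: loose stepped round wooden pattern, 110 mm across, 74 mm high, standing beyond the work. Origin at the centre of its underside. Leave it alone.
- jar: Bystander: loose glass jar with a steel cap, 60 mm across, 85 mm high, standing to the right of the chest. Origin at the centre of its underside. Leave it alone.
- hammer: Bystander: loose hammer lying on the table to the right of the chest. Leave it alone.

How it is judged (in metres and radians):
On the way, in this order (a step that is already met when the one before it is completed fails the run):
1. the thin end of the wedge is pushed in under the short foot (x of under_short_foot in the frame of wedge between -0.06 and 0.085 m and y of under_short_foot in the frame of wedge between -0.03 and 0.03 m), for 0.1 s.
2. with the wedge in place the runner end above the short foot is pressed down firmly (over 9 N, within 35 mm of press_point) and the chest stays level to 0.015 rad (y of under_short_foot in the frame of wedge between -0.03 and 0.03 m and x of under_short_foot in the frame of wedge between -0.06 and 0.07 m and angle between chest's own z axis and vertical below 0.015 rad and contact force between the fingers and chest above 9 N and horizontal distance between the grasp point and press_point below 0.035 m and z of the grasp point in the frame of press_point above 0 m), for 0.2 s.
At the end, for the whole second after the job is handed in: The wedge lies on the table with its thin end at least 5 mm past the middle of the short foot, the foot within 30 mm of the wedge's centre line and bearing on it (over 0.3 N), the chest level within 0.015 rad (about 2 mm at the foot), less than 30 mm from where it stood, and all at rest (y of under_short_foot in the frame of wedge between -0.03 and 0.03 m and x of under_short_foot in the frame of wedge between -0.06 and 0.07 m and angle between chest's own z axis and vertical below 0.015 rad and contact force between wedge and chest above 0.3 N and linear speed of each of chest, wedge below 0.01 m/s and height (world z) of wedge below 0.006 m and distance of chest from where it was at the start of the episode below 0.03 m); the robot touches nothing.
It fails at once if the wedge is lifted off the table (more than 15 mm) (height (world z) of wedge above 0.015 m).
It fails at once if the chest is lifted or tipped over (origin up more than 20 mm or tilted over 0.2 rad) (height (world z) of chest above 0.02 m or angle between chest's own z axis and vertical above 0.2 rad).
It fails at once if the chest is shoved more than 40 mm along the table (distance of chest from where it was at the start of the episode above 0.04 m).
It fails at once if a bystander is moved more than 20 mm (distance of any of pattern, jar, hammer from where it was at the start of the episode above 0.02 m).
It also fails if it takes over 61 s, if anything falls off the work surface, if the arm or the gripper's body presses on something with over 40 N, if the wrist force passes 120 N, or if a joint passes its speed limit or range.

## Robot

A 6-joint arm with a two-finger parallel gripper is mounted at the origin on the work surface. World frame = base frame: x ahead of the robot, y to its left, z up, the work surface at z = 0. Lengths are in mm, angles in rad, forces in N, time in s.
With the tool pointing down it reaches from about 350 to 725 mm from the base axis. Payload 6 kg.
Tool frame: the origin (TCP) lies midway between the tips of the shut fingers; the grasp point (between the pads) lies 19 mm behind it; z points along the fingers, y is the direction in which the jaws open and shut (so a half turn about z gives the same grasp; the last joint's range is limited). The gripper opens to 85 mm and grips with 20 to 120 N. Pads are 22 mm wide; open, the fingers measure 114 mm over their backs; the gripper's body (76 mm by 85 mm) begins 54 mm behind the grasp point. The pads swing forward as they close: fully open they stand 13 mm farther back than shut.
Start: joints at [1.583, 0.04, 0.085, 0, -1.615, -0.334], TCP at [189.738, 569.186, 231.261] pointing down, gripper open.
Joint ranges: [-2.56, 2.56], [-1.29, 2.01], [-1.08, 1.49], [-3.29, 1.98], [-2.81, -0.18], [-2.99, 2.99]. Speed limits (rad/s): [2.57, 2.57, 3.01, 3.14, 3.14, 3.14].

## Interface

Orientations are given as a unit quaternion [w, x, y, z].
In Python, from cell import get_obs, grab_frame, job_done, masks_of, pinpoint gives the robot as it stands.
- The arm moves only by the shell command python3 -m creep 'ROWS' [OPENING] [FORCE]. ROWS is JSON, a list of rows, each a list of 2 entries, a list of its own where there are three numbers: the shift along the tool's x, y, z in m, then the turn about the tool's z in degrees. A call has exactly 5 rows; each row shifts and turns the commanded pose from where the row before left it, along the tool's axes as they then stand; what a row does not reach is not made up. A row lasts 1/10 s, in which the tool goes at most 50 mm and 8.59 degrees, less where a joint would pass 70% of its speed; a pose out of reach is approached as far as the arm can. A call is refused whole if a number of a shift passes 0.05 or a number of a turn 8.59, either way. A call with a gripper value outside its range is refused whole. OPENING is the closure in counts, from 0 (fully open) to 255 (shut), set as the call begins (- or left out, the last holds). The fingers move at their own pace and stop on an object; FORCE is the grip in N (left out, the last holds). Time passes only in rows, so rows that do not move let the fingers close, or fill a call up. It gives the time, the measured TCP pose, the force and the opening at its end, in the units of the state.
- get_obs(): the state, without advancing time (a new reading comes with each control period).
- grab_frame(name): name is "scene" or "side" or "wrist"; returns a dict with "frame" (400x640x3 uint8, red, green, blue), "fx", "fy", "cx", "cy" (pixels), "position" and "attitude" of the camera in the world; the wrist camera has in their place "T_tool_cam" (4x4, takes a point from camera to tool coordinates, whose origin is the TCP and whose axes are the flange's). Camera axes: x right, y down, z forward; pixel columns grow to the right and rows downward; lengths in mm; the calibration is good to about 2 mm. A picture is of the moment at which its call begins: read the wrist's pose just before it. There is no depth.
- job_done(): hands the job in, once; it reports no verdict.
Trained networks look in a picture, given as the dict that the camera call returned (one of the last four; its "shot" number tells which), for a name from the list of things; names that differ only in an ending like _2 or _b are one class to them, and where a whole thing is asked for, a point or a joint stands for the part that bears it (a point fixed in the world has none). Each returns a list of dicts, best first, with "score" (0 to 1); they miss things now and then, are a little off and sometimes report something else, mostly with a low value. They report only what shows in the picture. A call takes as long as a camera call.
- masks_of(name, picture): "region" (400x640 bool, what is visible of it) and "rect" ([left, top, right, bottom] in pixels, round what is visible of it).
- pinpoint(name, picture): "pixel" ([column, row] in pixels: a listed point, or the origin of a listed thing).
The state is a dict: "t": time; "joint_pos": joint angles; "dq": joint speeds; "joint_torque": joint torques, N m; "position": TCP position; "eef_rot": TCP orientation; "contact_force": force on the tool from outside, world axes, zero at the start; "wrist_torque": the same for the moment, N m; "opening": opening from 0.0 (shut) to 1.0 (fully open).
Only numpy, scipy, OpenCV 4.12 (cv2) and the standard library are available. Lean on these libraries where they do the work, as an engineer would, in place of code of your own. Each camera call takes 0.05 s, during which the arm holds its last target.

## Working session

There is one attempt and no reset: what is moved stays moved. The work goes in short steps, Python scripts to look and compute and a shell command to move; the robot and the scene stay as the last step left them, time stands still between calls to the robot, and variables do not carry over. Pictures are saved under pics/ and viewed, and the job is handed in when it is done.

```bash
ls; mkdir -p pics
cat > h.py <<'E'
import numpy as np,cv2
from scipy.spatial.transform import Rotation as R
from cell import get_obs, grab_frame, job_done, masks_of, pinpoint
def rot(q): return R.from_quat([q[1],q[2],q[3],q[0]]).as_matrix()
def pose(f,o=None):
    if 'T_tool_cam' in f:
        T=np.array(f['T_tool_cam']);Rt=rot(o['eef_rot']);return Rt@T[:3,:3],Rt@T[:3,3]+np.array(o['position'])
    return rot(f['attitude']),np.array(f['position'])
def onplane(f,px,z,o=None):
    Rc,p=pose(f,o);d=Rc@np.array([(px[0]-f['cx'])/f['fx'],(px[1]-f['cy'])/f['fy'],1]);return p+d*(z-p[2])/d[2]
def ray(f,px,o=None):
    Rc,p=pose(f,o);d=Rc@np.array([(px[0]-f['cx'])/f['fx'],(px[1]-f['cy'])/f['fy'],1]);return p,d/np.linalg.norm(d)
def tri(rs):
    A=0;b=0
    for p,d in rs:
        M=np.eye(3)-np.outer(d,d);A=A+M;b=b+M@p
    return np.linalg.solve(A,b)
def proj(f,P,o=None):
    Rc,p=pose(f,o);c=Rc.T@(np.array(P)-p);return [f['cx']+f['fx']*c[0]/c[2],f['cy']+f['fy']*c[1]/c[2]]
def save(f,n): cv2.imwrite('pics/'+n,f['frame'][:,:,::-1])
E
python3 - <<'E'
from h import *
o=get_obs();print(o)
F={}
for n in ['scene','side','wrist']:
    f=grab_frame(n);F[n]=f;save(f,n+'0.png')
    print(n,f.get('position'),f.get('attitude'),f['fx'])
    for k in ['chest','under_short_foot','press_point','wedge','wedge_tip','wedge_back','pattern','jar','hammer']:
        r=pinpoint(k,f)[:2]
        z=50 if k=='press_point' else 0
        print(k,[(x['pixel'],round(x['score'],2),onplane(f,x['pixel'],z,o).round(0)) for x in r])
E
```

```text
pics
{'t': 0.0, 'joint_pos': array([ 1.58269893e+00,  4.07914989e-02,  8.37911131e-02, -4.90495560e-04,
       -1.61550432e+00, -3.33715930e-01]), 'dq': array([-6.98209310e-04, -5.24139198e-04,  7.29590694e-04, -1.57770247e-03,
       -2.15159765e-03,  7.35421513e-05]), 'joint_torque': array([-2.67400965e-04, -3.68202388e+01,  3.47422385e+01,  6.93284512e+00,
       -5.38708759e-03, -1.18356874e-05]), 'position': array([189.5721582 , 568.90663834, 230.27427597]), 'eef_rot': array([ 8.83598246e-04,  9.87083763e-01, -1.60202546e-01, -9.44841588e-05]), 'contact_force': array([-0.20110487,  0.67056903,  1.29156562]), 'wrist_torque': array([-0.04474905, -0.04566685,  0.04354325]), 'opening': 0.9983689772620454}
scene [1204.25432483  340.20732629  697.17198636] [-0.2055983   0.44162878  0.78787233 -0.37676326] 415.3111584892081
chest [([322.6, 214.4], 0.78, array([534., -76.,   0.]))]
under_short_foot [([365.8, 239.1], 0.68, array([556.,  57.,   0.]))]
press_point [([368.8, 219.9], 0.92, array([543.,  55.,  50.])), ([396.5, 242.4], 0.23, array([577., 139.,  50.]))]
wedge [([430.7, 240.0], 
[... 504 characters left out ...]
23
chest [([317.8, 230.0], 0.81, array([527., -90.,   0.]))]
under_short_foot [([290.6, 193.2], 0.74, array([553.,  62.,   0.]))]
press_point [([286.0, 182.1], 0.73, array([543.,  67.,  50.]))]
wedge []
wedge_tip [([268.3, 185.2], 0.9, array([523., 128.,   0.]))]
wedge_back [([223.9, 172.4], 0.91, array([452., 253.,   0.]))]
pattern [([354.0, 171.9], 0.73, array([752.,   8.,   0.])), ([289.2, 183.4], 0.43, array([574.,  94.,   0.]))]
jar [([412.8, 282.1], 0.78, array([ 604., -369.,    0.]))]
hammer [([345.7, 346.6], 0.73, array([ 359., -388.,    0.]))]
wrist None None 350.7806892324702
chest []
under_short_foot []
press_point []
wedge []
wedge_tip []
wedge_back []
pattern []
jar []
hammer []
```

```bash
python3 -c "
import cv2
a=cv2.imread('pics/scene0.png')[150:310,240:500];cv2.imwrite('pics/a.png',cv2.resize(a,None,fx=3,fy=3))
a=cv2.imread('pics/side0.png')[130:300,180:420];cv2.imwrite('pics/b.png',cv2.resize(a,None,fx=3.3,fy=3.3))"
```

```text
(no output)
```

View pics/a.png

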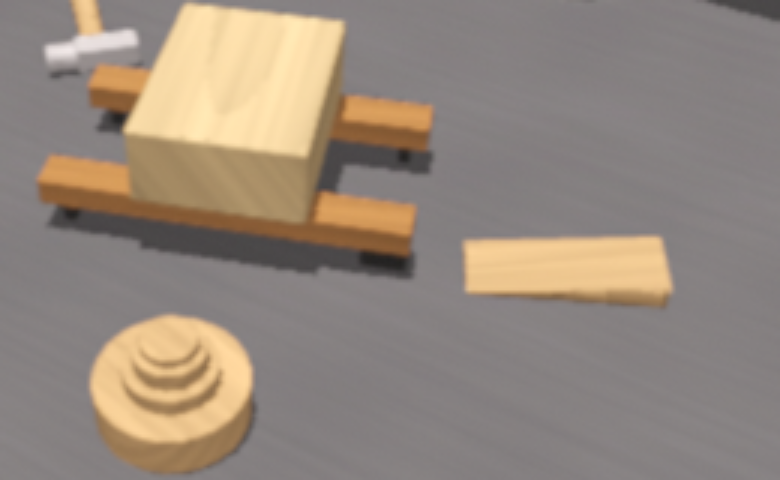

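View pics/b.png

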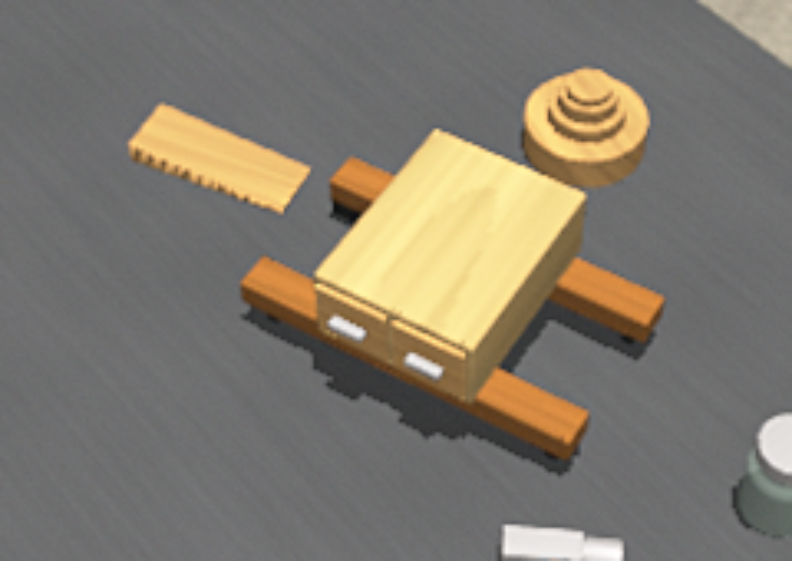

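View pics/wrist0.png

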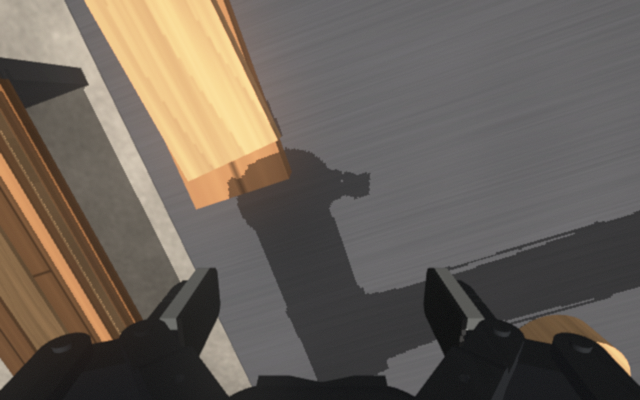

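View pics/scene0.png

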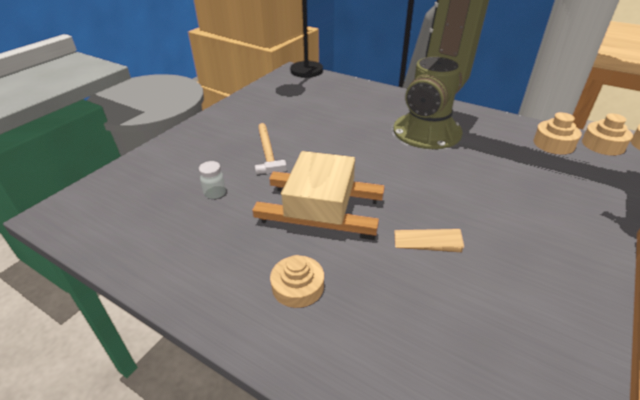

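Run:
```python
from h import *
o=get_obs();f=grab_frame('wrist');print(np.array(f['T_tool_cam']).round(2),f['cx'],f['cy'],rot(o['eef_rot']).round(3))
for p in [(190,180),(275,140),(200,208),(290,178),(85,0)]: print(onplane(f,p,0,o).round(0))
```

```text
[[   0.     -0.96   -0.29   74.18]
 [   1.      0.      0.     -0.43]
 [  -0.     -0.29    0.96 -142.61]
 [   0.      0.      0.      1.  ]] 321.45396989624845 206.408062897193 [[ 0.949 -0.316  0.   ]
 [-0.316 -0.949 -0.   ]
 [ 0.     0.    -1.   ]]
[226. 708.   0.]
[237. 605.   0.]
[193. 711.   0.]
[194. 604.   0.]
[416. 730.   0.]
```

```bash
python3 -m creep '[[[0.039,0.0254,-0.002],0],[[0.039,0.0254,-0.002],0],[[0.039,0.0254,-0.002],0],[[0.039,0.0254,-0.002],0],[[0.039,0.0254,-0.002],0]]' 255 60; python3 -m creep '[[[0.039,0.0254,-0.002],0],[[0.039,0.0254,-0.002],0],[[0.039,0.0254,-0.002],0],[[0.039,0.0254,-0.002],0],[[0.039,0.0254,-0.002],0]]'; python3 -m creep '[[[0,0,0],8.5],[[0,0,0],8.5],[[0,0,0],8.5],[[0,0,0],8.5],[[0,0,0],8.5]]'
python3 -m creep '[[[0,0,0],0],[[0,0,0],0],[[0,0,0],0],[[0,0,0],0],[[0,0,0],0]]'
cat > look.py <<'E'
from h import *
import sys
t=sys.argv[1]
o=get_obs();f=grab_frame('wrist');save(f,t+'.png')
print(o['t'],o['position'],o['contact_force'],rot(o['eef_rot'])[:,0])
for k,z in [('under_short_foot',0),('press_point',50),('wedge_tip',0),('wedge_back',0)]:
    print(k,[(x['pixel'],round(x['score'],2),onplane(f,x['pixel'],z,o).round(1)) for x in pinpoint(k,f)[:2]])
E
python3 look.py w1
```

```text
t: 2.05
position: [335.3, 385.5, 241.6]
eef_rot: [-0.0, 0.987, -0.16, 0.0]
contact_force: [0.7, 0.0, -0.6]
opening: 0.141
t: 2.55
position: [480.2, 203.2, 251.8]
eef_rot: [-0.0, 0.987, -0.16, 0.0]
contact_force: [0.1, 0.4, 0.5]
opening: -0.002
t: 3.05
position: [479.4, 204.8, 251.4]
eef_rot: [-0.0, 0.86, -0.51, 0.0]
contact_force: [-0.5, 0.9, -0.1]
opening: -0.0
t: 3.55
position: [479.4, 204.9, 251.3]
eef_rot: [0.0, 0.862, -0.507, 0.0]
contact_force: [0.6, -0.3, 0.0]
opening: -0.003
3.55 [479.36713969 204.89979089 251.30060697] [ 0.62283287 -0.29046345  0.00301305] [ 4.86692831e-01 -8.73573170e-01  7.32491717e-05]
under_short_foot [([333.7, 6.6], 0.68, array([548.4,  56.7,   0. ]))]
press_point []
wedge_tip [([328.8, 74.3], 0.83, array([521.4, 114.4,   0. ]))]
wedge_back [([321.0, 212.9], 0.63, array([453.9, 252.4,   0. ]))]
```

View pics/w1.png

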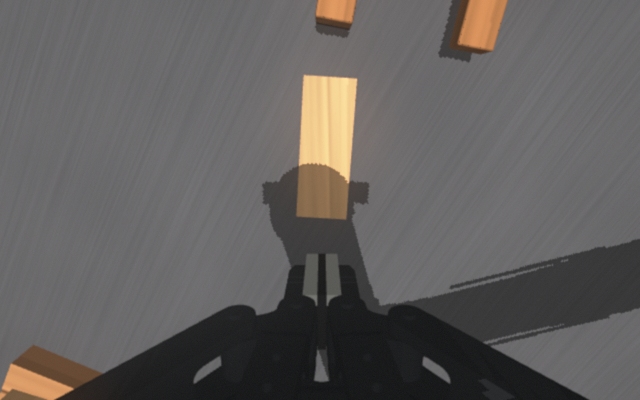

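Run:
```python
from h import *
o=get_obs();f=grab_frame('wrist')
A=[onplane(f,p,3,o)[:2] for p in [(303,75),(357,78)]];B=[onplane(f,p,21,o)[:2] for p in [(297,217),(347,219)]]
t=(A[0]+A[1])/2;b=(B[0]+B[1])/2;print(t,b,np.linalg.norm(t-b),np.degrees(np.arctan2(*(t-b)[::-1])),np.linalg.norm(A[0]-A[1]),np.linalg.norm(B[0]-B[1]))
R1=[onplane(f,p,50,o)[:2] for p in [(317,22),(353,25)]];R2=[onplane(f,p,50,o)[:2] for p in [(459,43),(495,50),(470,0),(507,0)]]
print(R1,R2,np.linalg.norm(R1[0]-R1[1]))
u=(t-b)/np.linalg.norm(t-b);n=np.array([-u[1],u[0]])
for P in [(554,60),(556,57),(548.4,56.7),(543,60)]:
  d=np.array(P)-(t+b)/2;print(d@u,d@n)
im=cv2.resize(f['frame'][0:240,220:520][:,:,::-1],None,fx=2.6,fy=2.6,interpolation=cv2.INTER_CUBIC);cv2.imwrite('pics/w1z.png',im)
```

```text
[519.06248378 115.78175541] [453.23814339 251.12573186] 150.50194600155268 -64.0640977161671 56.62662518901553 56.17270557181118
[array([550.97247081,  84.97395499]), array([521.96588079,  71.56524579])] [array([431.42570435,  37.85754779]), array([399.66520922,  26.79235655]), array([443.12854803,   5.21859623]), array([415.04112958, -10.41707079])] 31.955840581095543
140.69506732852022 7.021737230887756
144.267649772975 7.508208892522276
141.21345807501686 0.5424416647056625
135.88404817897666 -2.870385632417434
```

View pics/w1z.png

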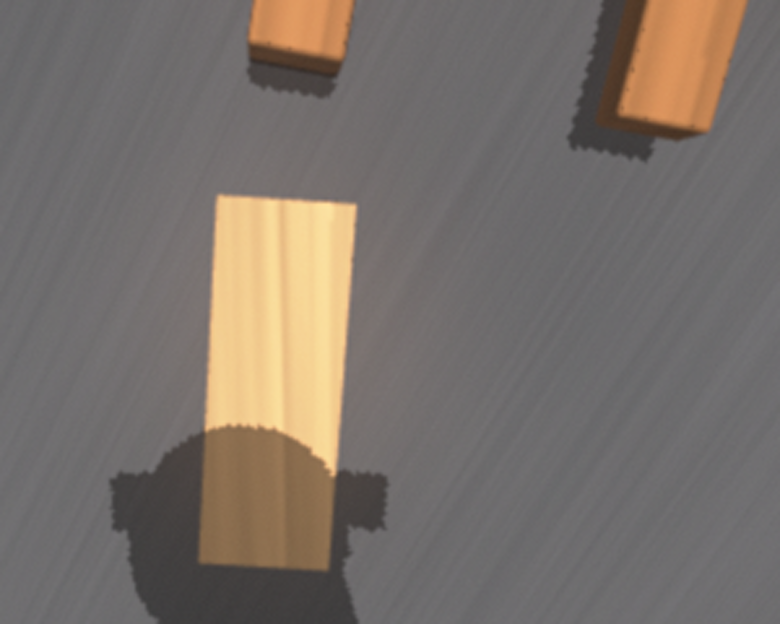

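```bash
python3 -m creep '[[[0,0,0],3],[[-0.044,0.0015,0],0],[[-0.044,0.0015,0],0],[[0,0,0.04],0],[[0,0,0.04],0]]'; python3 -m creep '[[[0,0,0.04],0],[[0,0,0.04],0],[[0,0,0.04],0],[[0,0,0.03],0],[[0,0,0.009],0]]';  python3 -m creep '[[[0,0,0],0],[[0,0,0],0],[[0,0,0],0],[[0,0,0],0],[[0,0,0],0]]'; python3 look.py w2
```

```text
t: 4.35
position: [437.7, 284.3, 171.3]
eef_rot: [-0.001, 0.849, -0.528, 0.0]
contact_force: [0.2, 0.6, -0.4]
opening: -0.002
t: 4.85
position: [436.3, 280.8, 8.5]
eef_rot: [0.003, 0.848, -0.53, -0.001]
contact_force: [0.5, -0.3, -0.5]
opening: 0.005
t: 5.35
position: [438.4, 283.0, 13.3]
eef_rot: [-0.001, 0.848, -0.529, 0.0]
contact_force: [0.1, 0.2, 0.5]
opening: 0.006
5.35 [438.40667963 283.04894416  13.31162212] [0.05540172 0.18065832 0.50339724] [ 4.39392264e-01 -8.98295073e-01 -6.31800644e-04]
under_short_foot []
press_point []
wedge_tip []
wedge_back []
```

View pics/w2.png

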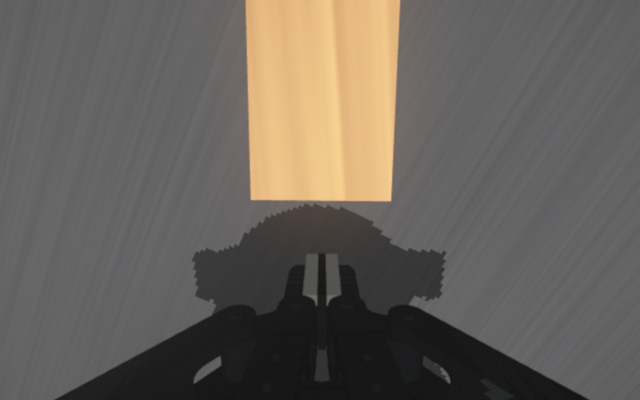

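```bash
python3 -m creep '[[[0.01,0,0.004],0],[[0.01,0,0],0],[[0.01,0,0],0],[[0.01,0,0],0],[[0.01,0,0],0]]';  python3 -m creep '[[[0.01,0,0],0],[[0.01,0,0],0],[[0.01,0,0],0],[[0.008,0,0],0],[[0,0,0],0]]';python3 look.py w3;python3 -c "
from h import *
f=grab_frame('scene');save(f,'s3.png')
for k in ['wedge_tip','wedge_back','press_point']:print(k,[(x['pixel'],onplane(f,x['pixel'],50 if k[0]=='p' else 0).round()) for x in pinpoint(k,f)])"
```

```text
t: 6.1
position: [460.4, 236.7, 8.3]
eef_rot: [0.0, 0.848, -0.53, -0.0]
contact_force: [-0.1, 0.7, -0.2]
opening: -0.001
t: 6.6
position: [477.1, 202.6, 8.3]
eef_rot: [0.0, 0.848, -0.53, 0.0]
contact_force: [0.3, 0.5, 0.6]
opening: 0.003
6.6 [477.12598708 202.57733026   8.3232385 ] [0.29701685 0.46105613 0.57702656] [ 4.38341594e-01 -8.98808367e-01  4.07423360e-04]
under_short_foot []
press_point []
wedge_tip [([316.8, 66.9], 0.49, array([516.9, 125.7,   0. ]))]
wedge_back [([319.2, 239.0], 0.93, array([483.6, 192.1,   0. ]))]
wedge_tip [([367.9, 240.1], array([557.,  63.,   0.]))]
wedge_back []
press_point [([369.7, 217.7], array([535.,  54.,  50.]))]
```

View pics/w3.png

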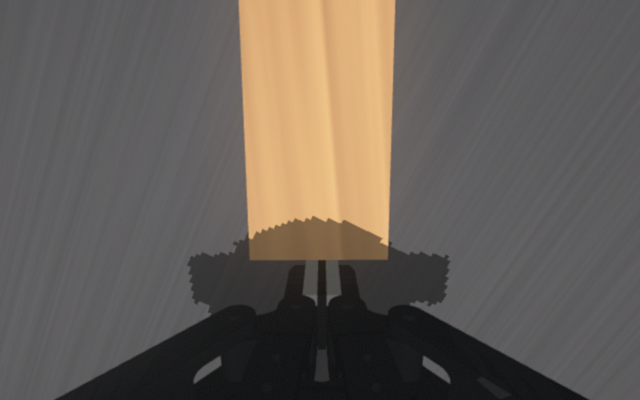

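View pics/s3.png

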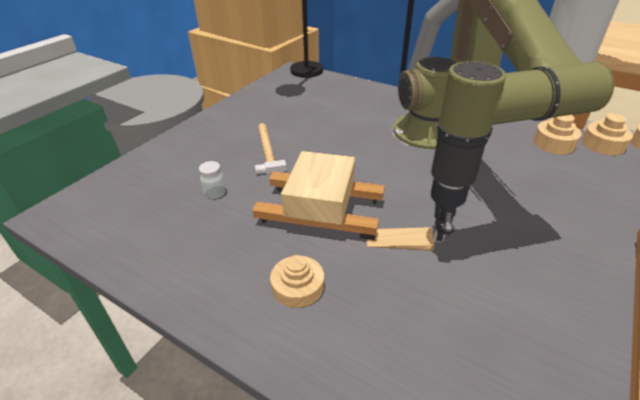

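```bash
python3 -m creep '[[[0.0015,0,0],0],[[0.0015,0,0],0],[[0.0015,0,0],0],[[0.0015,0,0],0],[[0.001,0,0],0]]';  python3 -m creep '[[[0.001,0,0],0],[[0.001,0,0],0],[[0.001,0,0],0],[[0.001,0,0],0],[[0.001,0,0],0]]'
```

```text
t: 7.55
position: [479.9, 197.1, 8.3]
eef_rot: [-0.0, 0.848, -0.53, 0.0]
contact_force: [-0.6, 1.8, -0.4]
opening: -0.0
t: 8.05
position: [482.0, 192.7, 8.3]
eef_rot: [0.0, 0.848, -0.529, 0.0]
contact_force: [-0.7, 0.5, -0.5]
opening: -0.004
```

```bash
python3 -m creep '[[[0.001,0,0],0],[[0.001,0,0],0],[[0.001,0,0],0],[[0.001,0,0],0],[[0.001,0,0],0]]';  python3 -m creep '[[[0.001,0,0],0],[[0.001,0,0],0],[[0.001,0,0],0],[[0.001,0,0],0],[[0.001,0,0],0]]'
```

```text
t: 8.55
position: [484.2, 188.2, 8.3]
eef_rot: [0.0, 0.848, -0.529, 0.0]
contact_force: [0.5, 0.7, 0.4]
opening: -0.0
t: 9.05
position: [486.4, 183.7, 8.3]
eef_rot: [0.0, 0.848, -0.529, 0.0]
contact_force: [-0.4, 1.5, -0.1]
opening: -0.003
```

```bash
python3 -m creep '[[[0.001,0,0],0],[[0.001,0,0],0],[[0.001,0,0],0],[[0.001,0,0],0],[[0.001,0,0],0]]'
```

```text
t: 9.55
position: [488.6, 179.2, 8.3]
eef_rot: [0.0, 0.848, -0.529, 0.0]
contact_force: [0.7, 1.1, -0.3]
opening: 0.001
```

```bash
python3 -m creep '[[[0.001,0,0],0],[[0.001,0,0],0],[[0.001,0,0],0],[[0.001,0,0],0],[[0.001,0,0],0]]'
```

```text
t: 10.05
position: [490.8, 174.7, 8.3]
eef_rot: [0.0, 0.848, -0.529, 0.0]
contact_force: [-0.6, 0.5, 0.5]
opening: 0.004
```

```bash
python3 -m creep '[[[0.001,0,0],0],[[0.001,0,0],0],[[0.001,0,0],0],[[0.001,0,0],0],[[0.001,0,0],0]]'
```

```text
t: 10.55
position: [492.8, 171.4, 8.3]
eef_rot: [-0.001, 0.848, -0.529, -0.001]
contact_force: [-4.7, 7.3, 1.4]
opening: -0.0
```

```bash
python3 -m creep '[[[0.0005,0,0],0],[[0.001,0,0],0],[[0.0005,0,0],0],[[0.001,0,0],0],[[0.001,0,0],0]]'
```

```text
t: 11.05
position: [494.2, 169.7, 8.4]
eef_rot: [-0.002, 0.849, -0.529, -0.001]
contact_force: [-7.3, 13.7, 1.7]
opening: -0.001
```

```bash
python3 -m creep '[[[-0.01,0,0],0],[[-0.02,0,0],0],[[0,0,-0.04],0],[[0,0,-0.05],0],[[0,0,-0.05],0]]';  python3 -m creep '[[[0.02,0,-0.04],0],[[0.03,0,-0.02],0],[[0.03,0,0],0],[[0,0,0],0],[[0,0,0],0]]';  python3 look.py w4
python3 - <<'E'
from h import *
for c in ['scene','side']:
  f=grab_frame(c);save(f,c+'4.png')
  for k in ['press_point','chest','wedge_tip','wedge_back']:print(c,k,[(x['pixel'],round(x['score'],2),onplane(f,x['pixel'],50 if k[0]=='p' else 0).round()) for x in pinpoint(k,f)])
E
```

```text
t: 11.55
position: [481.1, 192.8, 149.7]
eef_rot: [0.001, 0.848, -0.529, 0.0]
contact_force: [1.4, 0.9, 0.7]
opening: -0.001
t: 12.05
position: [516.6, 120.9, 207.9]
eef_rot: [0.001, 0.848, -0.53, 0.0]
contact_force: [-0.3, -0.3, -0.6]
opening: -0.002
12.05 [516.63588087 120.9327661  207.90899997] [-0.32575629 -0.30329658 -0.57288483] [ 4.37626127e-01 -8.99156642e-01  8.40257475e-04]
under_short_foot []
press_point [([318.7, 145.3], 0.67, array([535. ,  88.8,  50. ]))]
wedge_tip [([319.3, 62.9], 0.64, array([565.3,  25.8,   0. ])), ([320.5, 144.2], 0.39, array([531.5,  92.7,   0. ]))]
wedge_back [([320.5, 216.7], 0.61, array([498.4, 160.8,   0. ]))]
scene press_point [([368.9, 218.8], 0.85, array([540.,  54.,  50.]))]
scene chest [([321.2, 213.0], 0.75, array([531., -82.,   0.])), ([216.3, 192.2], 0.31, array([ 606., -370.,    0.]))]
scene wedge_tip [([352.0, 239.4], 0.64, array([574.,  30.,   0.])), ([321.2, 211.5], 0.37, array([527., -85.,   0.]))]
scene wedge_back [([415.6, 241.2], 0.63, array([502., 161.,   0.]))]
side press_point []
side chest [([315.7, 231.9], 0.71, array([519., -91.,   0.]))]
side wedge_tip []
side wedge_back [([253.1, 181.9], 0.73, array([496., 166.,   0.]))]
```

View pics/w4.png

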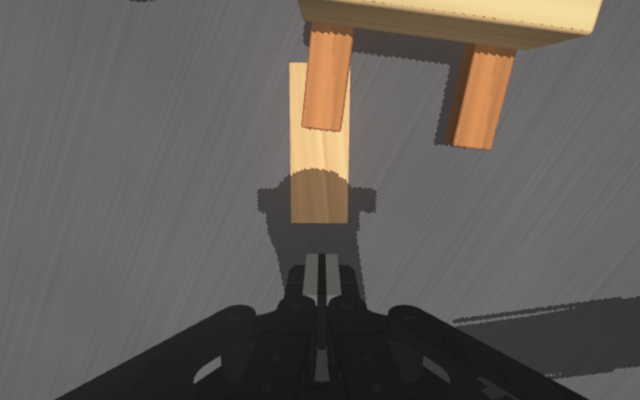

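Run:
```python
from h import *
o=get_obs();f=grab_frame('wrist')
P=lambda p,z:onplane(f,p,z,o)[:2]
a,b=P((302,127),50),P((341,130.5),50);c,d=P((313,30),50),P((353,32),50)
e=(a+b)/2;g=(c+d)/2;w=(g-e)/np.linalg.norm(g-e);print('w',np.linalg.norm(a-b),np.linalg.norm(g-e),np.degrees(np.arctan2(w[1],w[0])))
pp=e+20*w;print('press',pp)
t=P((291,63),3);bk=(P((291,222),21)+P((348,222),21))/2;u=np.array([.437,-.899]);n=np.array([.899,.437])
print('tipL',t,'back',bk, 'foot in wedge',(pp-bk)@u-75,(pp-bk)@n)
D=pp-np.array(o['position'][:2]);x=rot(o['eef_rot']);print(D@x[:2,0],D@x[:2,1])
im=cv2.resize(f['frame'][0:240,220:520][:,:,::-1],None,fx=2.6,fy=2.6,interpolation=cv2.INTER_CUBIC);cv2.imwrite('pics/w4z.png',im)
```

```text
w 32.89264468457471 75.04252015670131 -70.74582730946707
press [545.69384202  57.59790983]
tipL [588.91224121  38.81981041] back [499.90033065 161.12520626] foot in wedge 38.08280396255695 -4.0730618235351175
70.43874873522778 2.150159918763796
```

View pics/w4z.png

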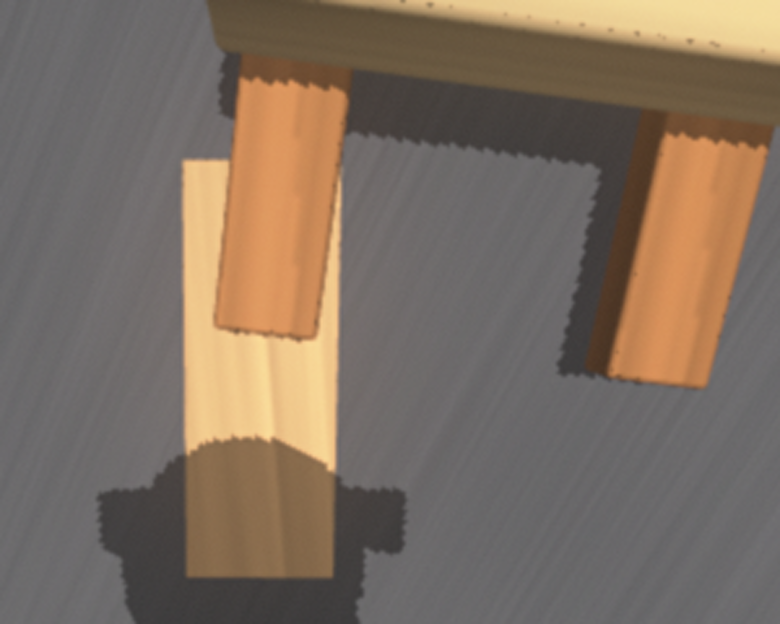

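```bash
python3 -m creep '[[[0.035,0.001,0],0],[[0.034,0.001,0],0],[[0,0,0.04],0],[[0,0,0.04],0],[[0,0,0.04],0]]';  python3 -m creep '[[[0,0,0.02],0],[[0,0,0.005],0],[[0,0,0],0],[[0,0,0],0],[[0,0,0],0]]';  python3 look.py w5
```

```text
t: 13.35
position: [545.3, 58.5, 87.0]
eef_rot: [-0.0, 0.848, -0.53, 0.0]
contact_force: [-0.1, -0.1, -0.4]
opening: 0.003
t: 13.85
position: [546.2, 59.3, 65.3]
eef_rot: [-0.001, 0.848, -0.529, 0.001]
contact_force: [0.0, -0.8, -0.5]
opening: -0.0
13.85 [546.20914344  59.30784256  65.27678574] [ 0.04095975 -0.81028    -0.48876462] [ 4.39502742e-01 -8.98241115e-01  4.88627129e-04]
under_short_foot []
press_point [([322.4, 253.8], 0.69, array([546.7,  57.8,  50. ]))]
wedge_tip []
wedge_back [([316.9, 364.9], 0.85, array([501.9, 158.1,   0. ])), ([322.1, 252.2], 0.57, array([537.3,  77.4,   0. ]))]
```

View pics/w5.png

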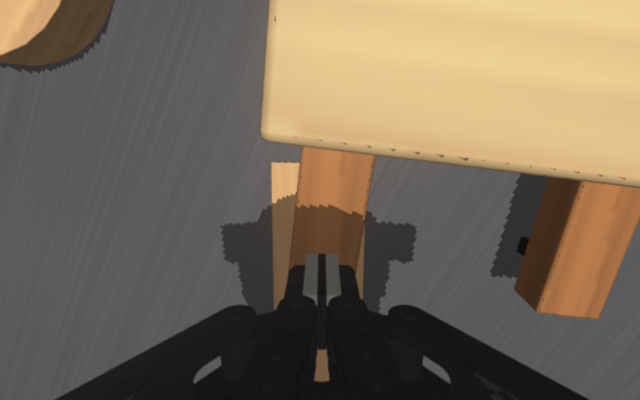

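The fingers stand at (322, 254) over the runner end, clear of the box edge (row ~145). Pressing now.

```bash
python3 -m creep '[[[0,0,0.003],0],[[0,0,0.003],0],[[0,0,0.003],0],[[0,0,0.002],0],[[0,0,0.002],0]]';  python3 -m creep '[[[0,0,0.001],0],[[0,0,0.001],0],[[0,0,0.0005],0],[[0,0,0.0005],0],[[0,0,0],0]]'
```

```text
t: 14.6
position: [545.2, 58.9, 50.1]
eef_rot: [0.0, 0.848, -0.529, 0.0]
contact_force: [-1.4, 0.6, 8.6]
opening: -0.003
t: 15.1
position: [545.3, 58.9, 50.0]
eef_rot: [0.0, 0.849, -0.529, 0.001]
contact_force: [-9.0, 0.7, 14.7]
opening: -0.001
```

```bash
python3 -m creep '[[[0,0,0.0003],0],[[0,0,0],0],[[0,0,0],0],[[0,0,0],0],[[0,0,0],0]]'; python3 -m creep '[[[0,0,0.0002],0],[[0,0,0],0],[[0,0,0],0],[[0,0,0],0],[[0,0,0],0]]'
```

```text
t: 15.6
position: [545.3, 58.9, 50.0]
eef_rot: [-0.0, 0.849, -0.529, 0.001]
contact_force: [-10.0, 0.1, 15.3]
opening: 0.002
t: 16.1
position: [545.3, 58.9, 50.0]
eef_rot: [-0.0, 0.849, -0.529, 0.001]
contact_force: [-10.9, 1.2, 16.7]
opening: 0.001
```

```bash
python3 -m creep '[[[0,0,-0.003],0],[[0,0,-0.01],0],[[0,0,-0.03],0],[[0,0,-0.05],0],[[0,0,-0.05],0]]'; python3 -m creep '[[[-0.04,0,-0.01],0],[[-0.03,0,-0.005],0],[[0,0,0],0],[[0,0,0],0],[[0,0,0],0]]'; python3 look.py w6
python3 - <<'E'
from h import *
o=get_obs();f=grab_frame('wrist')
im=cv2.resize(f['frame'][0:240,220:520][:,:,::-1],None,fx=2.6,fy=2.6,interpolation=cv2.INTER_CUBIC);cv2.imwrite('pics/w6z.png',im)
import cv2
for c in ['scene','side']:
  f=grab_frame(c);save(f,c+'6.png');print(c,[x['pixel'] for x in pinpoint('chest',f)])
  a=cv2.imread('pics/'+c+'0.png');b=cv2.imread('pics/'+c+'6.png')
  r=(slice(150,310),slice(240,480)) if c=='scene' else (slice(130,300),slice(200,420))
  A=np.hstack([a[r],b[r]]);cv2.imwrite('pics/cmp_%s.png'%c,cv2.resize(A,None,fx=1.65,fy=1.65,interpolation=cv2.INTER_CUBIC))
E
```

```text
t: 16.6
position: [544.7, 58.6, 191.2]
eef_rot: [0.001, 0.848, -0.529, -0.0]
contact_force: [1.3, 0.3, 0.7]
opening: -0.002
t: 17.1
position: [514.5, 121.4, 204.5]
eef_rot: [0.0, 0.848, -0.53, -0.0]
contact_force: [-0.1, 1.0, 0.0]
opening: 0.001
17.1 [514.51439088 121.36603433 204.52434244] [-0.08549398  0.98963193  0.01369241] [ 4.39066865e-01 -8.98454330e-01  3.24377346e-04]
under_short_foot []
press_point [([321.9, 104.1], 0.95, array([545.3,  57.9,  50. ]))]
wedge_tip []
wedge_back [([316.4, 216.1], 0.73, array([500.8, 161.6,   0. ]))]
scene []
side [[318.1, 230.4], [275.9, 188.8], [354.3, 175.8]]
```

View pics/w6z.png

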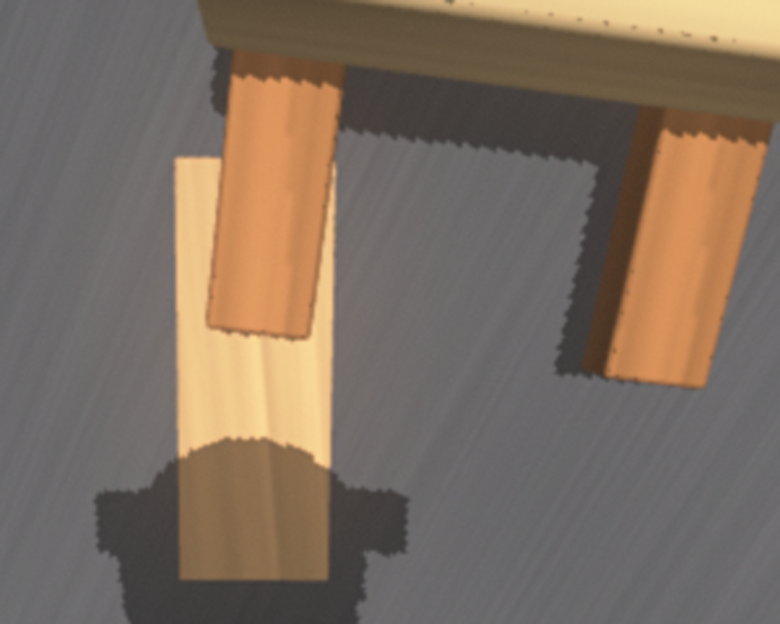

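View pics/cmp_scene.png

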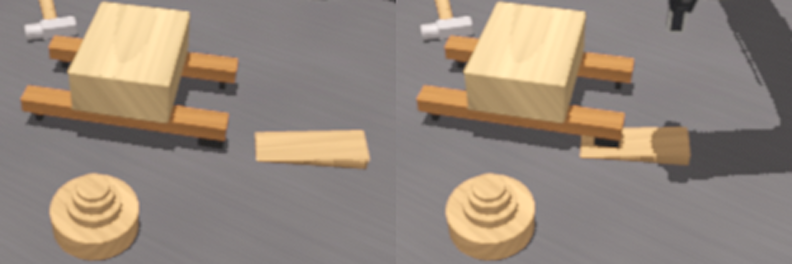

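View pics/cmp_side.png

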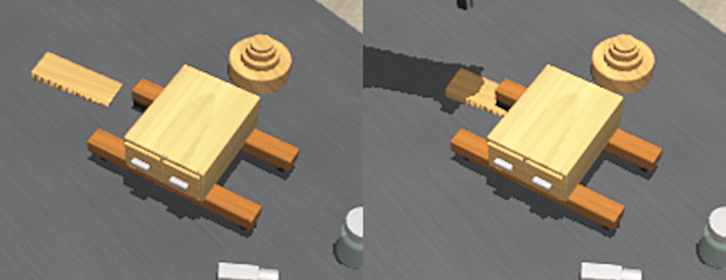

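```bash
python3 -c "
from cell import *
print(job_done())"
```

```text
the job is handed in; nothing more can be done
None
```

I pushed the wedge about 101 mm, thin end first, until it was snug under the short foot, then tested the chest and handed the job in at about 17 s. No verdict was reported.

- **Snug fit:** the push rose from about 1 N to 15 N over the last 4 mm or so. At the tested position I put the foot at about x = +38 mm and y = -4 mm in the wedge frame, where the wedge is roughly 9.6 mm thick under the foot's near edge. Before the push, the cameras' table-level estimates of the foot differed by up to 11 mm sideways. I used the runner-end corners instead.
- **Firm press:** I pressed on the runner end for more than 1 s, reading 14.7 to 16.7 N downward. The fingers sank about 0.1 mm, so it no longer rocks. The press also carried a sideways force of about 10 N on the tool, which I had not intended.
- **Final look:** the pictures after lifting off showed the wedge in place and the chest, hammer, jar and pattern visibly unmoved. The hand was about 150 mm above the runner and clear.
- **Not measured directly:** I inferred the chest's level and the load on the wedge. The wedge went at most 4 mm past first contact, which lifts the foot about 0.5 mm against the 2 mm allowed.

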